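Unhook the test load past the sprung keeper and set it on the scale

ROBOT

A 7-joint arm with a two-finger parallel gripper is mounted at the origin on the work surface. World frame = base frame: x ahead of the robot, y to its left, z up, the work surface at z = 0. Lengths are in m, angles in rad, forces in N, time in s.
With the tool pointing down it reaches from about 0.4 to 0.85 m from the base axis. Payload 4.5 kg.
Tool frame: the origin (TCP) lies at the very end of the fingers, on their centre line; the grasp point (between the pads) lies 19 mm behind it; z points along the fingers, y is the line along which they close (so a half turn about z gives the same grasp; the last joint's range is limited). The gripper opens to 85 mm and grips with 20 to 120 N. Pads are 22 mm wide; open, the fingers measure 114 mm over their backs; the gripper's body (76 mm by 85 mm) begins 54 mm behind the grasp point. The pads swing forward as they close: fully open they stand 13 mm farther back than shut.
Start: joints at [-1.286, 0.689, -0.195, 1.565, 0.157, 0.902, -0.215], TCP at [0.155, 0.605, 0.231] pointing down, gripper open.
Joint ranges: [-3.01, 3.01], [-0.46, 2.08], [-1.47, 1.51], [0.13, 2.56], [-1, 4.14], [0.04, 2.09], [-2.66, 2.66]. Speed limits (rad/s): [2.57, 2.57, 3.14, 3.14, 3.14, 3.14, 3.14].

INTERFACE

Orientations are given as a rotation vector (axis times angle).
In Python, from rig import monitor, vision, ctrl gives the robot as it stands.
- The arm moves only by the tool drive_tool, never from a script. Its argument "deltas" is a list that holds one entry, the list of rows, each a list of 7 numbers: the shift along the tool's x, y, z in mm, then the turn, a rotation vector about the tool's x, y, z in rad, then the finger opening in mm, from 0 to 85.4. A call has exactly 8 rows; each row is the pose to reach, as a shift and turn from the pose commanded when the call began, along the tool's axes at that moment; what a row does not reach only later rows make up. A row lasts 1/10 s, in which the tool goes at most 50 mm and 8.59 degrees, less where a joint would pass 70% of its speed; a pose out of reach is approached as far as the arm can. A call with a gripper value outside its range is refused whole. The fingers move at their own pace and stop on an object; the grip force is fixed at half the most. Time passes only in rows, so rows that repeat a pose let the fingers close, or fill a call up. It gives the time, the measured TCP pose, the force, the opening and the grip force at its end, in the units of the state.
- monitor.sense(): the state, without advancing time (a new reading comes with each control period).
- vision.read_camera(name): name is "scene" or "top"; returns a dict with "frame" (400x640x3 uint8, blue, green, red), "intrinsics" (3x3 intrinsics, pixels), "D" ([k1, k2, p1, p2, k3] as OpenCV has them; the pictures are not rectified), "extrinsics" (4x4, takes a point from camera to world coordinates). Camera axes: x right, y down, z forward; pixel columns grow to the right and rows downward; lengths in m; the calibration is good to about 2 mm. A picture is of the moment at which its call begins. There is no depth.
- ctrl.close_job(): hands the job in; it is judged then, once.
The state is a dict: "time_s": time; "qpos": joint angles; "joint_velocities": joint speeds; "effort": joint torques, N m; "tcp_pos": TCP position; "ee_rot": TCP orientation; "contact_force": force on the tool from outside, world axes, zero at the start; "moment": the same for the moment, N m; "grip_width": opening from 0.0 (shut) to 1.0 (fully open); "gripper_force": force on a finger pad.
Only numpy, scipy, OpenCV 4.12 (cv2) and the standard library are available. Lean on these libraries where they do the work, as an engineer would, in place of code of your own. Each camera call takes 0.05 s, during which the arm holds its last target. There are 200 camera calls.

TASK

Take the test load off the stand's safety hook and stand it in the round pan of the bench scale. Its lower bar is caught under the hook's curled nose: push the load back towards the post so that its bar presses the sprung keeper open, only then lift it out and over the nose, without wrenching the hook. Set the load down gently, upright and flat inside the pan's rim, let go, and leave the bracket and the little brass weight on the stand's base plate where they are.

Things in the scene. Friction and masses are not known exactly. Their poses are not given: they have to be found in the camera images.
- stand: Fixed stand; origin at the centre of the underside of its perforated aluminium base plate, 220 (x) by 160 (y) by 10 mm, on the bench; z up. The hook's nose points along its own -x. Steel post at x 80 to 100 mm, 24 mm wide (hinge cheeks 40 mm); nothing of the stand is above 196 mm. A level hook arm, 20 mm wide in y, 12 mm thick, runs from the post to x = -20 mm, its top (the hook floor) 146 mm above the bench.
- hook_floor (a point): Point at x = 0, y = 0 of the stand's frame on top of the hook arm, 146 mm above the bench; axes as the stand's. The load's bar starts lying here (free x -7 to +8 mm), under the lip. To come out, the bar's centre must go along +x to beyond +23 mm (aim for +28 to +35, the load may pitch in the grip and its bar lag; the weight meets the post at +45), then up, then along -x past the nose (clear at -100 mm).
- nose_tip (a point): End of the hook's curled lip: stand x = +18 mm, 166 mm above the bench. The lip covers x -20 to +18 mm, 15 to 25 mm above the hook floor; the nose's inner upright face is at x = -7 mm. The lifted bar's underside must pass over its top (171 mm above the bench): lift the load 33 mm; at 48 mm the strap on the weight strikes the arm from below until the load is drawn past the nose.
- keeper (a joint): Sprung steel keeper, rad: a two-pronged flap 79 mm long, 32 mm wide, straddling the arm, hinged beside the post (stand x = 70, 188 mm above the bench), sloping down to just behind the bar's foot. 0 = shut; grows as the bar presses it towards the post (about 0.18 as the bar clears the lip, 0.25 at x = 28 mm, stop 0.6). The bar needs about 2 to 4 N; it springs shut by itself.
- load: Test load, loose, 0.4 to 0.65 kg, 195 mm high. Origin: centre of its flat underside, 40 mm above the bench at the start; z up, y along its bars; axes start nearly parallel to the stand's. Round aluminium weight 70 mm across, 40 mm high; strap on it to 46 mm; stirrup legs 8 mm wide at y = -42 and +42 mm, carrying a lower hanging bar and an upper black handle.
- handle (a point): Centre of the load's black handle bar, 186 mm above the load's origin, 226 mm above the bench at the start: 16 mm thick (x), 18 mm high, 92 mm long (y). Grip it from above, fingers on either side along the load's x. Axes as the load's.
- hang_bar (a point): Centre of the load's lower hanging bar, 10 by 10 mm steel, 111 mm above the load's origin (underside at 106 mm), straight below the handle.
- scale: Fixed grey bench scale, 170 by 150 mm and 36 mm high. Origin: centre of its underside on the bench. On top a steel pan, 106 mm across over its rim and 94 mm inside at the floor; floor 44 mm and rim 54 mm above the bench.
- pan (a point): Centre of the floor of the scale's pan, 44 mm above the bench.
- bracket: Bystander: steel angle bracket 40 by 30 by 40 mm, loose on the stand's base plate beside the post. Origin: centre of its underside.
- disc: Bystander: small brass weight 44 mm across and 24 mm high, loose on the stand's base plate beside the post. Origin: centre of its underside.
Things that resemble listed ones, but are neither listed nor needed, are in the scene too. What is meant by the load is not orange or purple, and is the smaller of those in its own colour.

How it is judged:
On the way, in this order (a step that is already met when the one before it is completed fails the run):
1. the load's bar has pressed the keeper open (more than 0.08 rad) while still on the hook (value of joint keeper above 0.08 rad and contact force between load and keeper above 0.3 N and z of hang_bar in the frame of hook_floor below 0.03 m), for 0.05 s.
2. the load is off the hook: its bar is out beyond the nose and the keeper has sprung shut (x of hang_bar in the frame of hook_floor below -0.026 m and value of joint keeper below 0.05 rad), for 0.1 s.
At the end, for the whole second after the job is handed in: The load stands in the scale's pan, released and at rest: underside within 4 mm of the pan's floor, axis within 16 mm of the pan's centre (inside the rim), upright within 0.06 rad; the keeper is shut (below 0.05 rad) (horizontal distance between load and pan below 0.016 m and z of load in the frame of pan between -0.004 and 0.004 m and angle between load's own z axis and vertical below 0.06 rad and linear speed of load below 0.02 m/s and contact force between load and scale above 1 N and value of joint keeper below 0.05 rad); the robot touches nothing.
It fails at once if the load is wrenched against the stand (contact force above 40 N) (contact force between load and stand above 40 N).
It fails at once if the load is dropped (falls at more than 0.45 m/s, untouched by the fingers, about 10 mm) (linear speed of load above 0.45 m/s and contact force between the fingers and load below 0.1 N).
It fails at once if the load is slammed on the scale (contact force above 80 N) (contact force between load and scale above 80 N).
It fails at once if the bracket or the brass weight is moved by more than 40 mm (distance of any of bracket, disc from where it was at the start of the episode above 0.04 m).
It also fails if it takes over 48 s, if anything falls off the work surface, if the arm or the gripper's body presses on something with over 40 N, if the wrist force passes 120 N, or if a joint passes its speed limit or range.

## Working session

There is one attempt and no reset: what is moved stays moved. The work goes in short steps, Python scripts to look and compute and a tool call to move; the robot and the scene stay as the last step left them, time stands still between calls to the robot, and variables do not carry over. Pictures are saved under pics/ and viewed, at most 10 in all, crops included, and the job is handed in when it is done.

Besides the shell and the picture viewer there is one more tool, called after ">>>" by a JSON object that holds its "fn" and its "kwargs", one argument or row to a line. drive_tool: Moves the arm, as the interface text tells. Its arguments: {"type":"object","properties":{"deltas":{"type":"array","items":{"type":"array","items":{"type":"array","items":{"type":"number"}}}}},"required":["deltas"]}

```bash
mkdir -p pics
cat > h.py <<'E'
import numpy as np,cv2,pickle
from scipy.spatial.transform import Rotation as R
def snap(n,tag):
    from rig import vision
    c=vision.read_camera(n); cv2.imwrite(f'pics/{tag}.png',c['frame']); pickle.dump(c,open(f'{tag}.pkl','wb')); return c
def ray(c,p):
    u=cv2.undistortPoints(np.array([[p]],float),c['intrinsics'],np.array(c['D']))[0,0]
    T=np.array(c['extrinsics']); d=T[:3,:3]@np.r_[u,1]; return T[:3,3],d/np.linalg.norm(d)
def atz(c,p,z):
    o,d=ray(c,p); return o+d*(z-o[2])/d[2]
def tri(l):
    A=np.zeros((3,3));b=np.zeros(3)
    for c,p in l:
        o,d=ray(c,p);M=np.eye(3)-np.outer(d,d);A+=M;b+=M@o
    x=np.linalg.solve(A,b)
    return x,[float(np.linalg.norm(np.cross(x-ray(c,p)[0],ray(c,p)[1]))) for c,p in l]
def proj(c,P):
    T=np.linalg.inv(c['extrinsics']); return cv2.projectPoints(np.array(P,float).reshape(-1,3),cv2.Rodrigues(T[:3,:3])[0],T[:3,3],c['intrinsics'],np.array(c['D']))[0][:,0]
E
python3 - <<'E'
from h import *
from rig import monitor
for n in('scene','top'):
    c=snap(n,n+'0'); print(n,np.round(c['extrinsics'],3).tolist())
s=monitor.sense(); print({k:np.round(v,3).tolist() for k,v in s.items()})
E
```

```text
scene [[-0.875, 0.275, -0.398, 0.983], [0.483, 0.53, -0.697, 0.931], [0.019, -0.802, -0.597, 0.886], [0.0, 0.0, 0.0, 1.0]]
top [[0.014, -0.996, 0.092, 0.375], [-0.999, -0.017, -0.032, 0.077], [0.034, -0.091, -0.995, 1.287], [0.0, 0.0, 0.0, 1.0]]
{'time_s': 0.1, 'qpos': [-1.286, 0.69, -0.195, 1.566, 0.157, 0.902, -0.215], 'joint_velocities': [-0.0, -0.001, -0.0, -0.002, -0.001, 0.0, -0.0], 'effort': [-0.004, -54.061, -1.272, -15.899, 0.009, 0.004, 0.0], 'tcp_pos': [0.155, 0.605, 0.231], 'ee_rot': [-0.393, -3.117, 0.003], 'contact_force': [-0.028, 0.182, 1.058], 'moment': [-0.002, 0.053, -0.035], 'gripper_force': 0.0, 'grip_width': 1.002}
```

View pics/scene0.png

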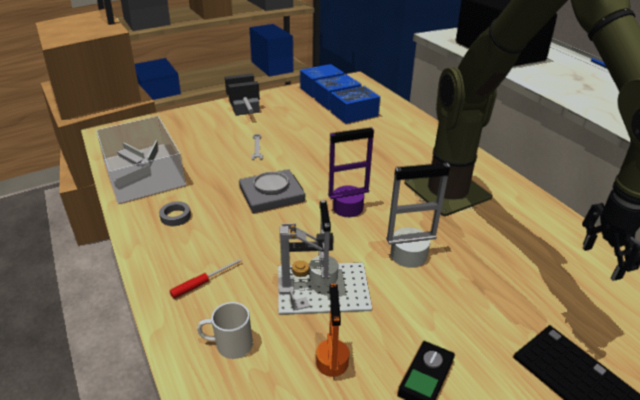

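View pics/top0.png

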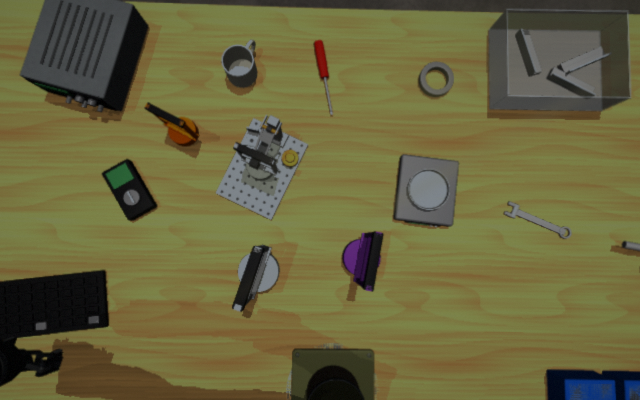

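The scene view shows the stand near (322,275) with the load hung on it, and the scale at (271,188). In the top view the stand is at (262,170), its load's handle at (256,158) and the pan at (428,190). I'm enlarging both.

Run:
```python
import cv2,numpy as np
a=cv2.imread('pics/scene0.png')[190:320,260:390]; b=cv2.imread('pics/top0.png')[105:225,205:325]
f=lambda i:cv2.convertScaleAbs(cv2.resize(i,(600,600),interpolation=cv2.INTER_CUBIC),alpha=1.5,beta=15)
cv2.imwrite('pics/c1.png',f(a)); cv2.imwrite('pics/c2.png',f(b))
```

```text
(no output)
```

View pics/c1.png

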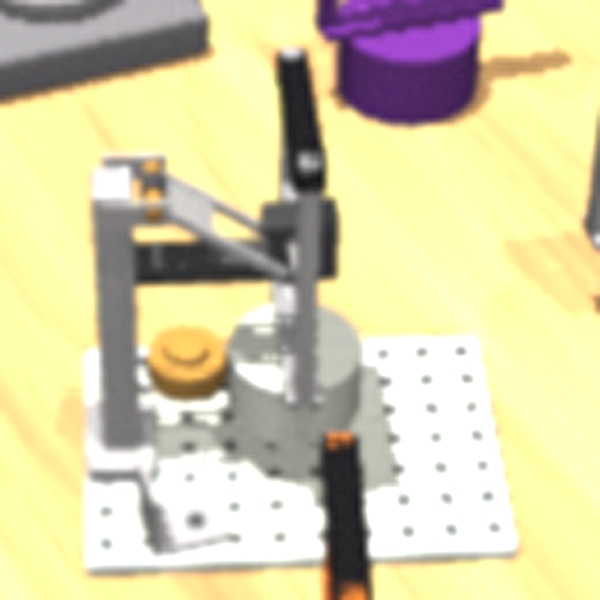

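View pics/c2.png

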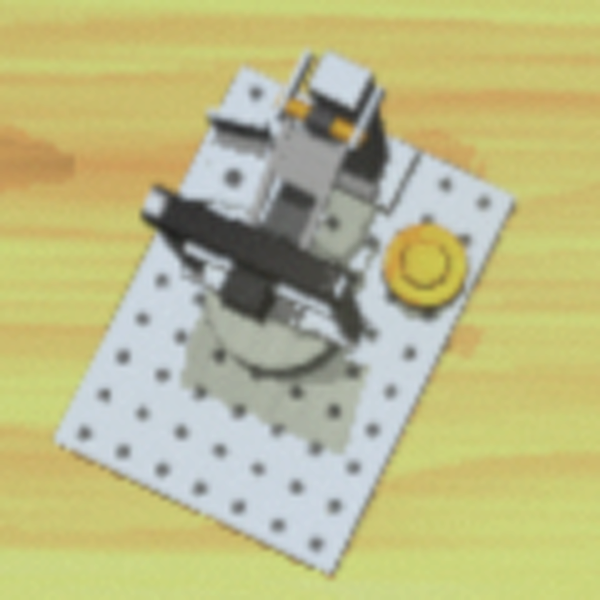

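The crops show the plate's corners clearly: in c1 (85,560), (515,547), (480,337), (85,350); in c2 (57,440), (333,573), (517,203), (243,66). The handle runs from (292,55) to (310,165) in c1 and from (155,203) to (352,285) in c2.

```bash
cat > m.py <<'E'
from h import *
S=pickle.load(open('scene0.pkl','rb'));T=pickle.load(open('top0.pkl','rb'))
s=lambda u,v:((u+.5)*130/600-.5+260,(v+.5)*130/600-.5+190)
t=lambda u,v:((u+.5)/5-.5+205,(v+.5)/5-.5+105)
# corners: (-x,+y),( -x,-y),(+x,-y),(+x,+y)
ct=[t(57,440),t(333,573),t(517,203),t(243,66)]
cs=[s(515,547),s(480,337),s(85,350),s(85,560)]
mod=np.array([[-110,80],[-110,-80],[110,-80],[110,80]])/1000
def fit(P):
    P=np.array(P)[:,:2];c=P.mean(0);H=mod.T@(P-c);a=np.arctan2(H[0,1]-H[1,0],H[0,0]+H[1,1])
    return c,a,np.round(P-c-mod@np.array([[np.cos(a),np.sin(a)],[-np.sin(a),np.cos(a)]]),4).tolist()
for n,P in(('top',[atz(T,p,.01) for p in ct]),('scene',[atz(S,p,.01) for p in cs])):
    print(n,fit(P))
for a,b in zip(ct,cs): print('tri',tri([(T,a),(S,b)]))
h1=tri([(T,t(155,203)),(S,s(310,165))]);h2=tri([(T,t(357,283)),(S,s(292,55))])
print('handle',h1,h2,(h1[0]+h2[0])/2, np.arctan2(*(h1[0]-h2[0])[[1,0]]))
E
python3 m.py
python3 - <<'E'
import cv2,numpy as np
a=cv2.imread('pics/scene0.png')[160:220,230:310]; b=cv2.imread('pics/top0.png')[145:235,385:475]
f=lambda i,w,h:cv2.convertScaleAbs(cv2.resize(i,(w,h),interpolation=cv2.INTER_CUBIC),alpha=1.4,beta=15)
cv2.imwrite('pics/c3.png',np.hstack([f(a,400,300),f(b,400,400)[:300]]))
E
```

```text
top (array([0.55684645, 0.18839721]), np.float64(-0.4355510599204273), [[0.0009, -0.0021], [0.0022, -0.0], [-0.0025, 0.0014], [-0.0006, 0.0007]])
scene (array([0.55975067, 0.19066085]), np.float64(-0.44173489726874193), [[0.0001, -0.0021], [0.0004, 0.0019], [0.0017, 0.0026], [-0.0023, -0.0024]])
tri (array([0.49238135, 0.30561358, 0.00649421]), [0.00036596581412094936, 0.0003659658141210005])
tri (array([0.4248629 , 0.16314457, 0.00601045]), [0.0010558011130264889, 0.0010558011130263395])
tri (array([0.62303229, 0.06989106, 0.00454163]), [0.0019081431163442439, 0.0019081431163439824])
tri (array([0.69049058, 0.21465148, 0.01053375]), [0.001004660654053405, 0.0010046606540532333])
handle (array([0.57441038, 0.22717278, 0.23167249]), [0.00013355268304245048, 0.00013355268304241706]) (array([0.53988075, 0.14170793, 0.2275719 ]), [0.0025420338379838073, 0.0025420338379837752]) [0.55714556 0.18444035 0.2296222 ] 1.1868279691626393
```

View pics/c3.png

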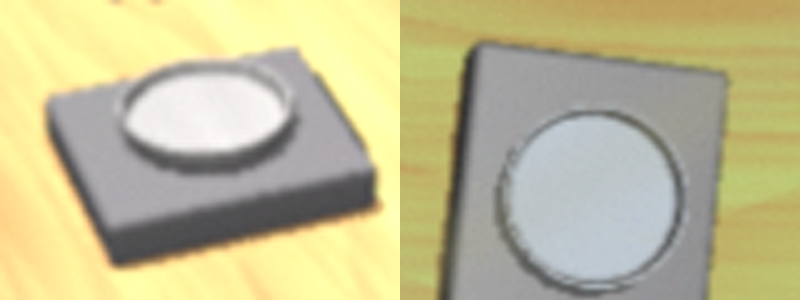

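```bash
cat >> h.py <<'E'
def go(target,yaw):
    "delta in tool frame (mm, rad) from measured pose to target; yaw = direction of tool y, either sign"
    from rig import monitor
    s=monitor.sense();R0=R.from_rotvec(s['ee_rot']);best=None
    for k in(0,np.pi):
        y=np.array([np.cos(yaw+k),np.sin(yaw+k),0]);z=np.array([0,0,-1.]);R1=R.from_matrix(np.c_[np.cross(y,z),y,z])
        r=(R0.inv()*R1).as_rotvec()
        if best is None or np.linalg.norm(r)<np.linalg.norm(best):best=r
    print('t',round(s['time_s'],2),'tcp',np.round(s['tcp_pos'],4),'F',np.round(s['contact_force'],2),'grip',round(s['grip_width'],3),round(s['gripper_force'],1))
    print('R0 cols',np.round(R0.as_matrix(),4).tolist())
    print('delta mm',np.round(R0.inv().apply(np.array(target)-s['tcp_pos'])*1000,1),'rot',np.round(best,4))
E
python3 - <<'E'
from m import *
print('pan',atz(S,(230+205.5/5,160+110/5-.4),.054),atz(T,(385+191.5/4.444-.4,145+201.5/4.444-.4),.054),tri([(S,(230+205.5/5,160+110/5-.4)),(T,(385+191.5/4.444-.4,145+201.5/4.444-.4))]))
go([.557,.187,.33],-.41)
# project predicted handle corners for stand pose
a=-.438
for yaw in(-.38,-.44):
  X=np.array([np.cos(yaw),np.sin(yaw),0]);Y=np.array([-X[1],X[0],0])
  P=[np.array([.557,.187,z])+i*.008*X+j*.046*Y for j in(-1,1) for i in(-1,1) for z in(.235,.217)]
  print(yaw);print(np.round((proj(S,P)+.5-[260,190])*600/130).tolist());print(np.round((proj(T,P)+.5-[205,105])*5).tolist())
E
```

```text
top (array([0.55684645, 0.18839721]), np.float64(-0.4355510599204273), [[0.0009, -0.0021], [0.0022, -0.0], [-0.0025, 0.0014], [-0.0006, 0.0007]])
scene (array([0.55975067, 0.19066085]), np.float64(-0.44173489726874193), [[0.0001, -0.0021], [0.0004, 0.0019], [0.0017, 0.0026], [-0.0023, -0.0024]])
tri (array([0.49238135, 0.30561358, 0.00649421]), [0.00036596581412094936, 0.0003659658141210005])
tri (array([0.4248629 , 0.16314457, 0.00601045]), [0.0010558011130264889, 0.0010558011130263395])
tri (array([0.62303229, 0.06989106, 0.00454163]), [0.0019081431163442439, 0.0019081431163439824])
tri (array([0.69049058, 0.21465148, 0.01053375]), [0.001004660654053405, 0.0010046606540532333])
handle (array([0.57441038, 0.22717278, 0.23167249]), [0.00013355268304245048, 0.00013355268304241706]) (array([0.53988075, 0.14170793, 0.2275719 ]), [0.0025420338379838073, 0.0025420338379837752]) [0.55714556 0.18444035 0.2296222 ] 1.1868279691626393
pan [ 0.51043723 -0.22625219  0.054     ] [ 0.50371591 -0.23223492  0.054     ] (array([ 0.5055931 , -0.23468556,  0.04717489]), [0.0013447397342845092, 0.001344739734284396])
t 0.1 tcp [0.155  0.6049 0.2306] F [-0.03  0.18  1.06] grip 1.002 0.0
R0 cols [[-0.9687, 0.2481, -0.0003], [0.2481, 0.9687, -0.0016], [-0.0001, -0.0016, -1.0]]
delta mm [-493.1 -305.2  -98.9] rot [-1.4000e-03 -1.0000e-03 -1.4115e+00]
-0.38
[[306.0, 44.0], [306.0, 74.0], [274.0, 46.0], [273.0, 76.0], [332.0, 162.0], [331.0, 192.0], [297.0, 164.0], [296.0, 194.0]]
[[340.0, 302.0], [342.0, 309.0], [354.0, 268.0], [357.0, 275.0], [141.0, 219.0], [147.0, 227.0], [156.0, 185.0], [162.0, 194.0]]
-0.44
[[312.0, 45.0], [311.0, 74.0], [279.0, 45.0], [279.0, 75.0], [326.0, 163.0], [325.0, 193.0], [291.0, 163.0], [290.0, 194.0]]
[[336.0, 308.0], [339.0, 314.0], [353.0, 275.0], [355.0, 281.0], [143.0, 213.0], [149.0, 221.0], [160.0, 180.0], [165.0, 188.0]]
```

>>> {"fn": "drive_tool", "kwargs": {
  "deltas": [
    [[-20, -12, -40, 0, 0, -0.08, 85], [-50, -30, -70, 0, 0, -0.2, 85], [-85, -52, -99, 0, 0, -0.34, 85], [-125, -77, -99, 0, 0, -0.48, 85], [-165, -102, -99, 0, 0, -0.62, 85], [-205, -127, -99, 0, 0, -0.76, 85], [-245, -152, -99, 0, 0, -0.9, 85], [-285, -177, -99, 0, 0, -1.04, 85]]
  ]
}}

```text
time_s: 0.9
tcp_pos: [0.3882, 0.3614, 0.33]
ee_rot: [1.216, -2.896, 0.001]
contact_force: [0.0, 0.5, 0.1]
grip_width: 0.991
gripper_force: 0.0
```

```bash
python3 -c "
from h import *
go([.557,.187,.33],-.41)"
```

```text
t 0.9 tcp [0.3882 0.3614 0.33  ] F [0.01 0.45 0.1 ] grip 0.991 0.0
R0 cols [[-0.7002, -0.7139, -0.0003], [-0.7139, 0.7002, -0.0006], [0.0007, -0.0003, -1.0]]
delta mm [ 6.300e+00 -2.426e+02  1.000e-01] rot [-1.000e-04 -7.000e-04 -3.657e-01]
```

>>> {"fn": "drive_tool", "kwargs": {
  "deltas": [
    [[1, -40, 0, 0, 0, -0.06, 85], [2, -85, 0, 0, 0, -0.13, 85], [3, -130, 0, 0, 0, -0.2, 85], [4, -170, 0, 0, 0, -0.27, 85], [5, -205, 0, 0, 0, -0.33, 85], [6, -230, 0, 0, 0, -0.366, 85], [6.3, -242, 0, 0, 0, -0.366, 85], [6.3, -242.6, 0, 0, 0, -0.366, 85]]
  ]
}}

```text
time_s: 1.7
tcp_pos: [0.5557, 0.1864, 0.3296]
ee_rot: [1.71, -2.634, 0.0]
contact_force: [-1.2, 0.3, -0.5]
grip_width: 0.996
gripper_force: 0.0
```

Run:
```python
from h import *
S=snap('scene','s1');T=snap('top','t1')
go([.557,.187,.207],-.41)
f=lambda i,w,h:cv2.convertScaleAbs(cv2.resize(i,(w,h),interpolation=cv2.INTER_CUBIC),alpha=1.6,beta=20)
cv2.imwrite('pics/v1.png',np.hstack([f(S['frame'][150:300,260:360],400,600),f(T['frame'][100:220,200:280],400,600)]))
```

```text
t 1.8 tcp [0.5539 0.1893 0.3302] F [-1.31  0.2   0.54] grip 0.996 0.0
R0 cols [[-0.4026, -0.9154, -0.0011], [-0.9154, 0.4026, 0.001], [-0.0005, 0.0014, -1.0]]
delta mm [  1.   -3.9 123.2] rot [ 0.0014  0.0005 -0.0043]
```

View pics/v1.png

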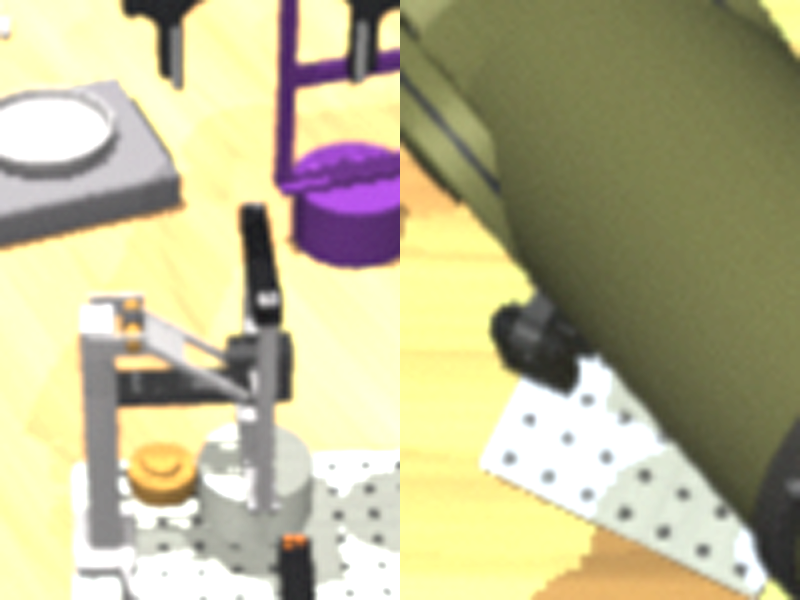

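The fingers straddle the handle: tips at (172,80) and (360,75) with the handle's middle at x about 262. I'm descending.

>>> {"fn": "drive_tool", "kwargs": {
  "deltas": [
    [[0, 0, 20, 0, 0, 0, 85], [0, 0, 50, 0, 0, 0, 85], [0, 0, 78, 0, 0, 0, 85], [0, 0, 95, 0, 0, 0, 85], [0, 0, 110, 0, 0, 0, 85], [0, 0, 118, 0, 0, 0, 85], [0, 0, 123, 0, 0, 0, 85], [0, 0, 123, 0, 0, 0, 85]]
  ]
}}

```text
time_s: 2.6
tcp_pos: [0.5545, 0.1887, 0.2073]
ee_rot: [1.717, -2.631, -0.001]
contact_force: [0.7, -0.3, 0.3]
grip_width: 0.997
gripper_force: 0.0
```

Run:
```python
from h import *
S=snap('scene','s2')
go([.557,.187,.207],-.41)
f=lambda i,w,h:cv2.convertScaleAbs(cv2.resize(i,(w,h),interpolation=cv2.INTER_CUBIC),alpha=1.6,beta=20)
cv2.imwrite('pics/v2.png',f(S['frame'][170:270,270:370],600,600))
```

```text
t 2.65 tcp [0.5549 0.1887 0.2078] F [ 0.32 -0.98 -0.9 ] grip 0.994 0.0
R0 cols [[-0.4029, -0.9152, 0.0005], [-0.9152, 0.4029, 0.0005], [-0.0007, -0.0002, -1.0]]
delta mm [ 0.7 -2.6  0.8] rot [-0.0002  0.0007 -0.0047]
```

View pics/v2.png

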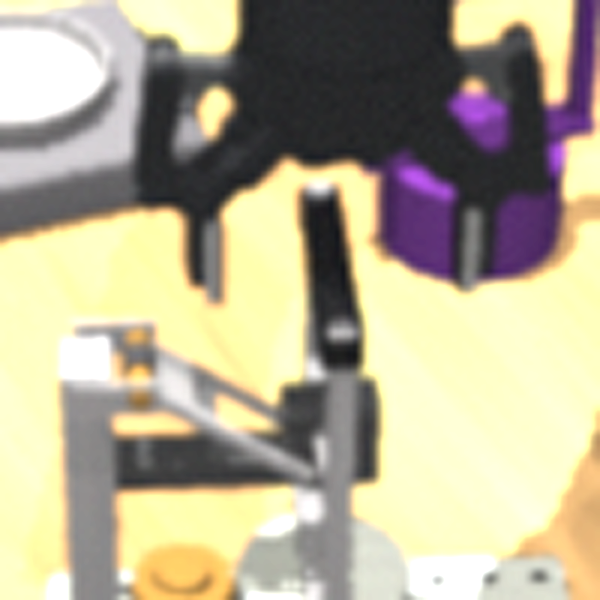

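The fingertips sit at (212,300) and (468,285) on either side of the handle, whose middle is near (332,265). I'll shift 2.5 mm towards the post and close.

>>> {"fn": "drive_tool", "kwargs": {
  "deltas": [
    [[0.5, -2.5, 0, 0, 0, 0, 60], [0.5, -2.5, 0, 0, 0, 0, 40], [0.5, -2.5, 0, 0, 0, 0, 30], [0.5, -2.5, 0, 0, 0, 0, 22], [0.5, -2.5, 0, 0, 0, 0, 10], [0.5, -2.5, 0, 0, 0, 0, 0], [0.5, -2.5, 0, 0, 0, 0, 0], [0.5, -2.5, 0, 0, 0, 0, 0]]
  ]
}}

```text
time_s: 3.45
tcp_pos: [0.5571, 0.1865, 0.2076]
ee_rot: [-1.715, 2.632, -0.0]
contact_force: [-1.3, -0.8, 4.3]
grip_width: 0.174
gripper_force: 59.1
```

Run:
```python
from h import *
S=snap('scene','s3')
go([.557,.187,.207],-.41)
f=lambda i,w,h:cv2.convertScaleAbs(cv2.resize(i,(w,h),interpolation=cv2.INTER_CUBIC),alpha=1.6,beta=20)
cv2.imwrite('pics/v3.png',f(S['frame'][170:290,260:380],600,600))
```

```text
t 3.5 tcp [0.5571 0.1866 0.2076] F [-0.81 -1.2   4.03] grip 0.177 59.2
R0 cols [[-0.4036, -0.9149, 0.0003], [-0.9149, 0.4036, 0.0002], [-0.0003, -0.0002, -1.0]]
delta mm [-0.3  0.3  0.6] rot [-0.0002  0.0003 -0.0055]
```

View pics/v3.png

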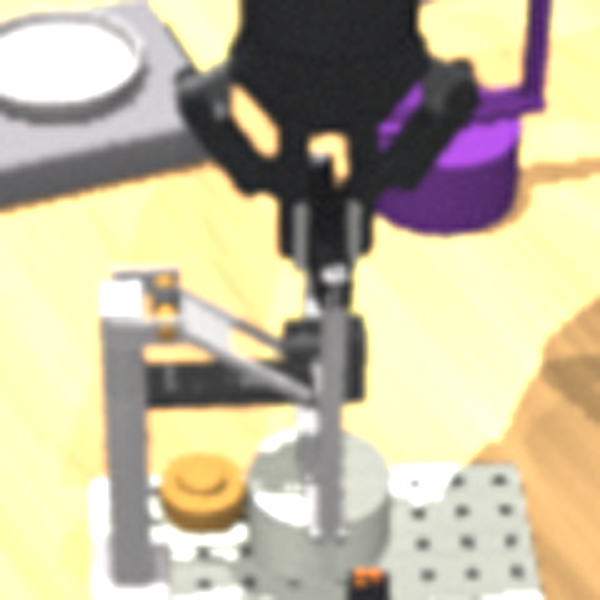

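Gripped: opening 15 mm, 59 N. Next I raise it 2 mm and push it 32 mm towards the post.

>>> {"fn": "drive_tool", "kwargs": {
  "deltas": [
    [[0, 0, -2, 0, 0, 0, 0], [0.1, -5, -2, 0, 0, 0, 0], [0.2, -10, -2, 0, 0, 0, 0], [0.3, -15, -2, 0, 0, 0, 0], [0.4, -20, -2, 0, 0, 0, 0], [0.5, -25, -2, 0, 0, 0, 0], [0.6, -29, -2, 0, 0, 0, 0], [0.7, -32, -2, 0, 0, 0, 0]]
  ]
}}

```text
time_s: 4.3
tcp_pos: [0.5859, 0.1729, 0.2091]
ee_rot: [1.715, -2.631, -0.001]
contact_force: [-3.8, 0.3, -4.9]
grip_width: 0.176
gripper_force: 58.7
```

Run:
```python
from h import *
S=snap('scene','s4')
go([.557,.187,.207],-.41)
f=lambda i,w,h:cv2.convertScaleAbs(cv2.resize(i,(w,h),interpolation=cv2.INTER_CUBIC),alpha=1.6,beta=20)
cv2.imwrite('pics/v4.png',f(S['frame'][170:290,260:380],600,600))
```

```text
t 4.35 tcp [0.5864 0.1726 0.2091] F [-1.24  0.77 -4.24] grip 0.177 58.8
R0 cols [[-0.4042, -0.9147, -0.0004], [-0.9147, 0.4042, 0.0001], [0.0001, 0.0004, -1.0]]
delta mm [-1.3 32.7  2.1] rot [ 0.0004 -0.0001 -0.0061]
```

View pics/v4.png

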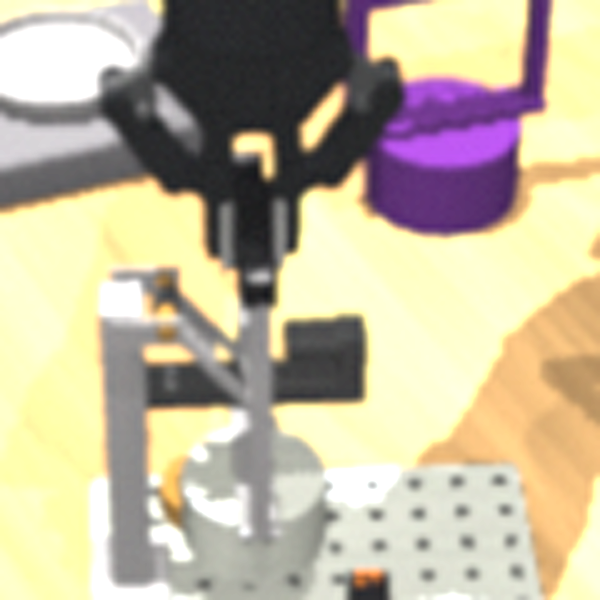

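The keeper is open, and the load at (255,430) is upright and clear of the lip, whose end is at (287,350). Lifting 34 mm.

>>> {"fn": "drive_tool", "kwargs": {
  "deltas": [
    [[0, 0, -4, 0, 0, 0, 0], [0, 0, -9, 0, 0, 0, 0], [0, 0, -14, 0, 0, 0, 0], [0, 0, -19, 0, 0, 0, 0], [0, 0, -24, 0, 0, 0, 0], [0, 0, -29, 0, 0, 0, 0], [0, 0, -34, 0, 0, 0, 0], [0, 0, -34, 0, 0, 0, 0]]
  ]
}}

```text
time_s: 5.15
tcp_pos: [0.5869, 0.173, 0.2443]
ee_rot: [-1.714, 2.63, -0.001]
contact_force: [0.8, 0.2, -5.7]
grip_width: 0.181
gripper_force: 58.7
```

Run:
```python
from h import *
S=snap('scene','s5')
go([.557-.135*.906,.187+.135*.424,.243],-.41)
f=lambda i,w,h:cv2.convertScaleAbs(cv2.resize(i,(w,h),interpolation=cv2.INTER_CUBIC),alpha=1.6,beta=20)
cv2.imwrite('pics/v5.png',f(S['frame'][170:290,260:380],600,600))
```

```text
t 5.2 tcp [0.5866 0.173  0.2437] F [-0.32 -0.19 -6.2 ] grip 0.178 58.7
R0 cols [[-0.4039, -0.9148, 0.0013], [-0.9148, 0.4039, 0.0004], [-0.0009, -0.001, -1.0]]
delta mm [ -3.9 167.7   0.6] rot [-0.001   0.0009 -0.0058]
```

View pics/v5.png

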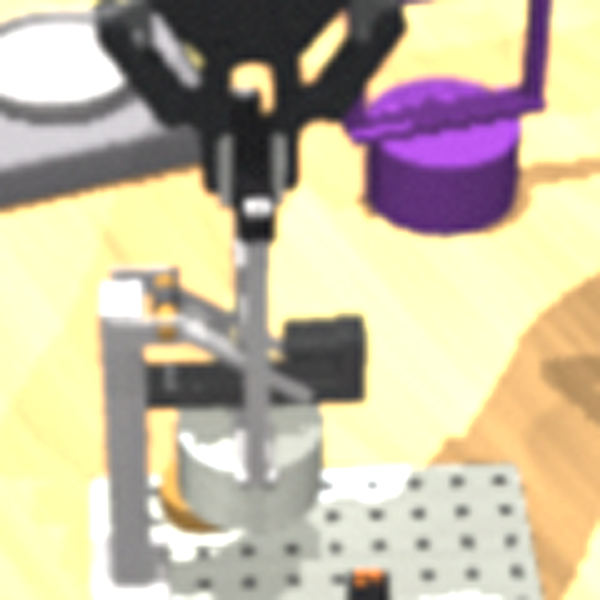

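The load is up, with the bar above the lip's top and the keeper shut beneath it. Next I check the clearance to the neighbours, then draw it out past the nose.

Run:
```python
from h import *
T=pickle.load(open('top0.pkl','rb'));S=pickle.load(open('scene0.pkl','rb'))
for n,p,q in(('big base',(262,272),None),('big handle ends',(236,307),(395,172)),('',(266,248),(447,170)),('purple',(368,290),(332,133)),('',(377,234),(372,131))):
    print(n,tri([(T,p),(S,q)]) if q else atz(T,p,.04))
```

```text
big base [0.29307459 0.17983972 0.04      ]
big handle ends (array([0.29012443, 0.1776264 , 0.26161783]), [0.06210523263276324, 0.06210523263276327])
 (array([0.31162303, 0.19631302, 0.28431455]), [0.06242962083135502, 0.06242962083135492])
purple (array([ 0.320025  , -0.08619773,  0.23953899]), [0.05572605622753613, 0.055726056227536014])
 (array([ 0.34905131, -0.03848961,  0.28642901]), [0.050013008324129575, 0.05001300832412959])
```

>>> {"fn": "drive_tool", "kwargs": {
  "deltas": [
    [[0, 6, 0, 0, 0, 0, 0], [-0.4, 20, 0, 0, 0, 0, 0], [-0.9, 40, 0, 0, 0, 0, 0], [-1.5, 65, 0, 0, 0, 0, 0], [-2, 90, 0, 0, 0, 0, 0], [-2.6, 115, 0, 0, 0, 0, 0], [-3, 135, 0, 0, 0, 0, 0], [-3, 142, 0, 0, 0, 0, 0]]
  ]
}}

```text
time_s: 6.0
tcp_pos: [0.4544, 0.2345, 0.2434]
ee_rot: [1.72, -2.627, -0.002]
contact_force: [1.4, 0.5, -5.9]
grip_width: 0.177
gripper_force: 58.8
```

>>> {"fn": "drive_tool", "kwargs": {
  "deltas": [
    [[0, 0, -10, 0, 0, 0, 0], [0, 0, -30, 0, 0, 0, 0], [0, 0, -55, 0, 0, 0, 0], [0, 0, -80, 0, 0, 0, 0], [0, 0, -105, 0, 0, 0, 0], [0, 0, -125, 0, 0, 0, 0], [0, 0, -140, 0, 0, 0, 0], [0, 0, -145, 0, 0, 0, 0]]
  ]
}}

```text
time_s: 6.8
tcp_pos: [0.4592, 0.2328, 0.3906]
ee_rot: [-1.71, 2.63, -0.001]
contact_force: [0.3, 1.5, -4.9]
grip_width: 0.176
gripper_force: 59.0
```

Run:
```python
from h import *
S=snap('scene','s6');T=snap('top','t6')
go([.507,-.231,.385],-.41)
f=lambda i,w,h:cv2.convertScaleAbs(cv2.resize(i,(w,h),interpolation=cv2.INTER_CUBIC),alpha=1.5,beta=15)
cv2.imwrite('pics/v6.png',np.hstack([f(S['frame'][100:300,220:420],400,400),f(T['frame'][145:235,385:475],400,400)]))
```

```text
t 6.9 tcp [0.4584 0.2325 0.389 ] F [-0.28  0.2  -6.31] grip 0.172 59.0
R0 cols [[-0.4052, -0.9142, 0.0017], [-0.9142, 0.4052, 0.0007], [-0.0014, -0.0013, -1.0]]
delta mm [ 404.1 -232.3    3.8] rot [-0.0013  0.0014 -0.0072]
```

View pics/v6.png

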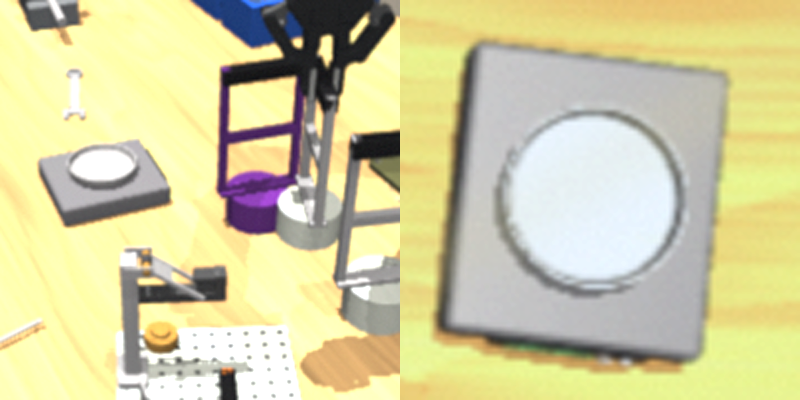

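The load is off the hook, the keeper is shut, and the bracket and brass weight are where they were. I've now viewed 11 pictures, one over the limit of 10, so from here I'll use numeric image measurements only. The pan's centre comes from ellipse fits in both views.

Run:
```python
from h import *
S=pickle.load(open('s6.pkl','rb'));T=pickle.load(open('t6.pkl','rb'))
res=[]
for c,(x0,y0,x1,y1) in((S,(245,165,300,200)),(T,(400,160,460,220))):
    g=cv2.cvtColor(c['frame'],cv2.COLOR_BGR2GRAY)[y0:y1,x0:x1]
    g=cv2.resize(g,None,fx=8,fy=8,interpolation=cv2.INTER_CUBIC);hsv=None
    th,b=cv2.threshold(g,0,255,cv2.THRESH_OTSU)
    k=max([q for q in cv2.findContours(b,cv2.RETR_EXTERNAL,cv2.CHAIN_APPROX_NONE)[0]],key=lambda q:cv2.contourArea(q) if cv2.pointPolygonTest(q,(g.shape[1]//2,g.shape[0]//2),False)>=0 else -1)
    k=cv2.convexHull(k).reshape(-1,2); P=(k+.5)/8-.5+[x0,y0]
    for z in(.044,.054):
        W=np.array([atz(c,p,z)[:2] for p in P],np.float32)
        print(z,cv2.minEnclosingCircle(W*1000),np.round(np.ptp(W,axis=0)*1000,1),np.round((W.max(0)+W.min(0))/2,4),th)
```

```text
0.044 ((507.9572448730469, -234.38272094726562), 48.721466064453125) [93.9 86.1] [ 0.508  -0.2389] 135.0
0.054 ((513.59619140625, -220.53439331054688), 48.142581939697266) [92.8 85.1] [ 0.5137 -0.225 ] 135.0
0.044 ((506.9805603027344, -233.89190673828125), 47.668338775634766) [92.3 93.4] [ 0.5071 -0.2346] 130.0
0.054 ((505.9148254394531, -231.39080810546875), 47.284793853759766) [91.6 92.7] [ 0.506  -0.2321] 130.0
```

>>> {"fn": "drive_tool", "kwargs": {
  "deltas": [
    [[20, -12, 0, 0, 0, 0, 0], [55, -32, 0, 0, 0, 0, 0], [95, -55, 0, 0, 0, 0, 0], [135, -78, 0, 0, 0, 0, 0], [175, -101, 0, 0, 0, 0, 0], [215, -124, 0, 0, 0, 0, 0], [250, -144, 0, 0, 0, 0, 0], [275, -158, 0, 0, 0, 0, 0]]
  ]
}}

```text
time_s: 7.7
tcp_pos: [0.4901, -0.0872, 0.387]
ee_rot: [1.708, -2.633, 0.001]
contact_force: [0.2, 0.2, -6.7]
grip_width: 0.175
gripper_force: 59.0
```

Both views agree: the pan floor's centre is at (0.507, -0.234) and 94 mm across.

```bash
python3 -c "
from h import *
go([.507,-.234,.27],-.41)"
```

```text
t 7.7 tcp [ 0.4901 -0.0872  0.387 ] F [ 0.18  0.24 -6.7 ] grip 0.175 59.0
R0 cols [[-0.4079, -0.913, -0.0027], [-0.913, 0.4079, -0.0021], [0.003, 0.0016, -1.0]]
delta mm [126.8 -75.5 117.3] rot [ 0.0016 -0.003  -0.0101]
```

>>> {"fn": "drive_tool", "kwargs": {
  "deltas": [
    [[25, -15, 0, 0, 0, 0, 0], [60, -36, 0, 0, 0, 0, 0], [90, -54, 15, 0, 0, 0, 0], [112, -67, 40, 0, 0, 0, 0], [124, -74, 70, 0, 0, 0, 0], [126.5, -75.5, 95, 0, 0, 0, 0], [126.5, -75.5, 112, 0, 0, 0, 0], [126.5, -75.5, 117, 0, 0, 0, 0]]
  ]
}}

```text
time_s: 8.5
tcp_pos: [0.5066, -0.2292, 0.268]
ee_rot: [1.712, -2.629, -0.008]
contact_force: [-1.1, -0.1, -6.5]
grip_width: 0.173
gripper_force: 59.0
```

>>> {"fn": "drive_tool", "kwargs": {
  "deltas": [
    [[0, 0, 0, 0, 0, 0, 0], [0, 0, 3, 0, 0, 0, 0], [0, 0, 8, 0, 0, 0, 0], [0, 0, 14, 0, 0, 0, 0], [0, 0, 20, 0, 0, 0, 0], [0, 0, 25, 0, 0, 0, 0], [0, 0, 28, 0, 0, 0, 0], [0, 0, 28, 0, 0, 0, 0]]
  ]
}}

```text
time_s: 9.3
tcp_pos: [0.5086, -0.2285, 0.2427]
ee_rot: [1.715, -2.631, -0.001]
contact_force: [0.1, 1.0, -7.1]
grip_width: 0.173
gripper_force: 59.0
```

Run:
```python
from h import *
S=snap('scene','s7');T=snap('top','t7')
go([.507,-.234,.213],-.41)
# load axis expected at tcp xy: where does weight appear? compare silver weight's vertical silhouette with the prediction
from rig import monitor
p=monitor.sense()['tcp_pos'];b=p[2]-.167
print('bottom z est',b)
A=np.linspace(0,2*np.pi,72);C=lambda r,z,x,y:[[x+r*np.cos(a),y+r*np.sin(a),z] for a in A]
q=proj(S,C(.035,b+.02,p[0],p[1]));print('pred weight u range at mid',q[:,0].min(),q[:,0].max(),'center v',q[:,1].mean(), 'front v',q[:,1].max())
v=int(round(q[:,1].mean()));g=S['frame']
for w in(v-2,v+2,v+5):print(w,[tuple(int(i) for i in g[w,u]) for u in range(int(q[:,0].min())-7,int(q[:,0].max())+8,1)][::1])
```

```text
t 9.4 tcp [ 0.5091 -0.2286  0.2433] F [-0.58 -0.41 -6.3 ] grip 0.178 59.0
R0 cols [[-0.4037, -0.9149, 0.0003], [-0.9149, 0.4037, 0.0001], [-0.0002, -0.0002, -1.0]]
delta mm [ 5.8 -0.3 30.3] rot [-0.0002  0.0002 -0.0056]
bottom z est 0.0763302022849105
pred weight u range at mid 258.8035886013555 282.3277252314632 center v 169.3699758791281 front v 175.68139526564744
167 [(90, 144, 185), (91, 146, 186), (91, 145, 186), (92, 146, 187), (92, 147, 187), (93, 149, 189), (91, 146, 186), (99, 138, 170), (139, 152, 162), (178, 180, 177), (189, 192, 187), (182, 190, 186), (175, 186, 183), (171, 184, 181), (171, 184, 181), (171, 182, 180), (157, 165, 164), (125, 128, 129), (89, 91, 92), (71, 71, 72), (87, 87, 89), (125, 126, 127), (119, 122, 123), (110, 117, 116), (113, 121, 120), (115, 123, 122), (115, 123, 122), (116, 125, 123), (112, 121, 119), (106, 113, 111), (87, 96, 97), (80, 109, 122), (95, 150, 169), (108, 171, 190), (113, 178, 193), (113, 179, 192), (113, 178, 192), (111, 177, 191), (112, 177, 191)]
171 [(86, 139, 178), (86, 138, 177), (88, 140, 180), (90, 142, 182), (89, 142, 182), 
[... 405 characters left out ...]
7, 98, 100), (110, 109, 112), (113, 111, 114), (113, 110, 113), (112, 109, 112), (113, 108, 111), (108, 113, 116)]
174 [(91, 144, 185), (90, 143, 183), (86, 138, 178), (85, 134, 173), (86, 135, 173), (90, 137, 175), (92, 138, 173), (93, 131, 163), (88, 111, 129), (83, 94, 97), (84, 90, 88), (87, 94, 93), (91, 97, 95), (92, 99, 97), (91, 98, 97), (90, 96, 95), (88, 95, 94), (86, 93, 92), (83, 90, 88), (81, 88, 86), (80, 87, 85), (82, 88, 87), (82, 88, 86), (84, 91, 89), (82, 89, 88), (81, 88, 86), (79, 85, 84), (76, 82, 81), (74, 79, 77), (69, 73, 73), (63, 67, 66), (65, 68, 68), (83, 83, 84), (100, 99, 101), (109, 107, 109), (112, 109, 112), (114, 111, 114), (114, 110, 113), (113, 109, 112)]
```

The weight's silhouette (259 to 282.7) matches the prediction (258.8 to 282.3), so the load hangs straight under the tool. I'll correct 5.8 mm sideways and lower it.

>>> {"fn": "drive_tool", "kwargs": {
  "deltas": [
    [[3, 0, 0, 0, 0, 0, 0], [5.8, 0, 2, 0, 0, 0, 0], [5.8, 0, 7, 0, 0, 0, 0], [5.8, 0, 13, 0, 0, 0, 0], [5.8, 0, 19, 0, 0, 0, 0], [5.8, 0, 23, 0, 0, 0, 0], [5.8, 0, 26, 0, 0, 0, 0], [5.8, 0, 27, 0, 0, 0, 0]]
  ]
}}

```text
time_s: 10.2
tcp_pos: [0.5065, -0.2338, 0.2158]
ee_rot: [1.716, -2.631, -0.001]
contact_force: [-0.6, 0.2, -6.7]
grip_width: 0.174
gripper_force: 59.0
```

>>> {"fn": "drive_tool", "kwargs": {
  "deltas": [
    [[0, 0, 0.5, 0, 0, 0, 0], [0, 0, 1, 0, 0, 0, 0], [0, 0, 1.5, 0, 0, 0, 0], [0, 0, 2, 0, 0, 0, 0], [0, 0, 2.5, 0, 0, 0, 0], [0, 0, 3, 0, 0, 0, 0], [0, 0, 3.3, 0, 0, 0, 0], [0, 0, 3.5, 0, 0, 0, 0]]
  ]
}}

```text
time_s: 11.0
tcp_pos: [0.5066, -0.2339, 0.2127]
ee_rot: [-1.715, 2.632, 0.0]
contact_force: [-0.4, 0.2, -5.2]
grip_width: 0.175
gripper_force: 59.0
```

```bash
python3 -c "
from h import *
go([.507,-.234,.211],-.41)"
```

```text
t 11.0 tcp [ 0.5066 -0.2339  0.2127] F [-0.4   0.2  -5.22] grip 0.175 59.0
R0 cols [[-0.4037, -0.9149, 0.0], [-0.9149, 0.4037, 0.0001], [-0.0001, 0.0, -1.0]]
delta mm [-0.1 -0.4  1.7] rot [ 0.      0.0001 -0.0056]
```

Almost in contact; I'll go on in small steps.

>>> {"fn": "drive_tool", "kwargs": {
  "deltas": [
    [[0, 0, 0.2, 0, 0, 0, 0], [0, 0, 0.4, 0, 0, 0, 0], [0, 0, 0.6, 0, 0, 0, 0], [0, 0, 0.8, 0, 0, 0, 0], [0, 0, 1, 0, 0, 0, 0], [0, 0, 1.2, 0, 0, 0, 0], [0, 0, 1.2, 0, 0, 0, 0], [0, 0, 1.2, 0, 0, 0, 0]]
  ]
}}

```text
time_s: 11.8
tcp_pos: [0.5067, -0.2339, 0.2116]
ee_rot: [-1.715, 2.632, -0.0]
contact_force: [-1.4, -0.8, -4.6]
grip_width: 0.172
gripper_force: 59.2
```

>>> {"fn": "drive_tool", "kwargs": {
  "deltas": [
    [[0, 0, 0.3, 0, 0, 0, 0], [0, 0, 0.6, 0, 0, 0, 0], [0, 0, 0.9, 0, 0, 0, 0], [0, 0, 1.2, 0, 0, 0, 0], [0, 0, 1.5, 0, 0, 0, 0], [0, 0, 1.5, 0, 0, 0, 0], [0, 0, 1.5, 0, 0, 0, 0], [0, 0, 1.5, 0, 0, 0, 0]]
  ]
}}

```text
time_s: 12.6
tcp_pos: [0.5071, -0.2339, 0.2116]
ee_rot: [-1.715, 2.631, -0.003]
contact_force: [-4.3, -0.3, 9.8]
grip_width: 0.177
gripper_force: 61.2
```

It touches down at the expected height. I'll ease off 1 mm and open.

>>> {"fn": "drive_tool", "kwargs": {
  "deltas": [
    [[0, 0, -0.5, 0, 0, 0, 0], [0, 0, -1, 0, 0, 0, 0], [0, 0, -1, 0, 0, 0, 18], [0, 0, -1, 0, 0, 0, 24], [0, 0, -1, 0, 0, 0, 40], [0, 0, -1, 0, 0, 0, 60], [0, 0, -1, 0, 0, 0, 80], [0, 0, -1, 0, 0, 0, 85]]
  ]
}}

```text
time_s: 13.4
tcp_pos: [0.5067, -0.2339, 0.211]
ee_rot: [-1.715, 2.632, 0.0]
contact_force: [-0.1, -0.2, 0.2]
grip_width: 0.938
gripper_force: 0.0
```

>>> {"fn": "drive_tool", "kwargs": {
  "deltas": [
    [[0, 0, 0, 0, 0, 0, 85], [0, 0, 0, 0, 0, 0, 85], [0, 0, -10, 0, 0, 0, 85], [0, 0, -25, 0, 0, 0, 85], [0, 0, -50, 0, 0, 0, 85], [0, 0, -80, 0, 0, 0, 85], [0, 0, -110, 0, 0, 0, 85], [0, 0, -130, 0, 0, 0, 85]]
  ]
}}

```text
time_s: 14.2
tcp_pos: [0.5073, -0.2337, 0.3441]
ee_rot: [-1.714, 2.63, -0.004]
contact_force: [0.1, -0.0, -0.1]
grip_width: 0.994
gripper_force: 0.0
```

Run:
```python
from h import *
S=snap('scene','s8')
go([.507,-.234,.211],-.41)
g=S['frame'].astype(int)
C=lambda r,z:[[.507+r*np.cos(a),-.234+r*np.sin(a),z] for a in np.linspace(0,6.28,72)]
q=proj(S,C(.035,.064));print('weight u pred',q[:,0].min(),q[:,0].max(),q[:,1].mean())
v=int(q[:,1].mean());u0=int(q[:,0].min())-6
print([int(x.sum()//3) for x in g[v+1,u0:u0+38]],u0)
X=np.array([np.cos(-.415),np.sin(-.415),0]);Y=np.array([-X[1],X[0],0])
m=np.array([.507,-.234,0])
for n,z in(('handle',.230),):
    P=[m+[0,0,z]+j*.046*Y for j in(-1,1)];print(n,'ends pred',proj(S,P))
# dark handle mask
b=(g.max(2)<70)
P=proj(S,[m+[0,0,.23]])[0];x,y=P.astype(int)
ys,xs=np.where(b[y-18:y+19,x-22:x+23]);print('dark bbox',xs.min()+x-22,xs.max()+x-22,ys.min()+y-18,ys.max()+y-18,'mean',xs.mean()+x-22,ys.mean()+y-18,'pred centre',proj(S,[m+[0,0,.23]])[0])
```

```text
t 14.25 tcp [ 0.5088 -0.2339  0.3467] F [ 0.63 -0.74  1.72] grip 0.997 0.0
R0 cols [[-0.404, -0.9147, 0.0077], [-0.9147, 0.404, -0.002], [-0.0013, -0.0078, -1.0]]
delta mm [  1.    2.7 135.7] rot [-0.0078  0.0013 -0.0059]
weight u pred 259.37081680273883 282.5274707318117 177.39612506468478
[111, 114, 101, 78, 75, 86, 95, 90, 91, 106, 128, 144, 154, 162, 154, 136, 101, 74, 71, 89, 106, 110, 105, 98, 93, 86, 76, 72, 67, 65, 77, 77, 67, 67, 87, 100, 101, 86] 253
handle ends pred [[268.52783259 120.98154354]
 [268.37881751 136.08051202]]
dark bbox 246 270 110 143 mean 263.4273504273504 124.52991452991452 pred centre [268.45324622 128.32336639]
```

Run:
```python
from h import *
S=snap('scene','s9');g=S['frame'].astype(int).max(2)
for v in range(116,146,3):print(v,g[v,256:282].tolist())
X=np.array([np.cos(-.41),np.sin(-.41),0]);Y=np.array([-X[1],X[0],0]);m=np.array([.507,-.234,0])
print(np.round(proj(S,[m+[0,0,z]+j*.046*Y+i*.008*X for j in(-1,1) for z in(.239,.221) for i in(-1,1)]),1).tolist())
```

```text
116 [188, 188, 189, 188, 189, 188, 189, 187, 188, 189, 187, 189, 188, 188, 188, 189, 188, 189, 188, 188, 188, 188, 187, 188, 187, 187]
119 [183, 189, 188, 189, 188, 189, 187, 188, 188, 179, 153, 126, 120, 118, 127, 158, 185, 188, 189, 188, 188, 188, 188, 189, 188, 187]
122 [165, 183, 189, 188, 188, 188, 189, 189, 185, 154, 88, 28, 12, 8, 47, 124, 175, 188, 188, 188, 188, 188, 188, 188, 188, 188]
125 [188, 189, 188, 188, 188, 189, 189, 189, 185, 154, 86, 26, 8, 9, 35, 105, 162, 185, 188, 188, 188, 188, 188, 188, 188, 188]
128 [188, 188, 188, 188, 188, 188, 188, 188, 185, 151, 80, 24, 14, 14, 39, 105, 162, 187, 188, 188, 187, 187, 188, 187, 187, 189]
131 [188, 189, 188, 188, 188, 188, 189, 189, 183, 144, 67, 22, 19, 18, 40, 106, 163, 186, 188, 188, 187, 187, 188, 187, 187, 187]
134 [138, 137, 140, 152, 171, 182, 188, 189, 182, 147, 83, 61, 64, 65, 54, 86, 151, 184, 188, 188, 187, 188, 188, 187, 188, 187]
137 [144, 147, 143, 124, 113, 148, 182, 189, 183, 148, 78, 31, 41, 42, 35, 85, 153, 185, 189, 188, 189, 188, 187, 188, 187, 188]
140 [160, 160, 160, 169, 182, 190, 188, 188, 187, 182, 157, 111, 75, 67, 87, 146, 183, 189, 188, 188, 188, 188, 188, 188, 187, 188]
143 [159, 160, 163, 174, 186, 188, 188, 188, 188, 189, 181, 140, 86, 69, 84, 133, 174, 187, 189, 189, 188, 188, 188, 188, 188, 188]
[[271.1, 118.1], [265.6, 118.3], [271.3, 123.7], [265.8, 123.8], [271.2, 133.1], [265.4, 133.3], [271.5, 138.8], [265.7, 139.0]]
```

The handle's edges (u about 265.7 to 271, v about 119 to 139) match the prediction for an upright load centred in the pan. Handing in.

```bash
python3 -c "
from rig import ctrl
print(ctrl.close_job())"
```

```text
the job is handed in; nothing more can be done
None
```

The load came off the hook through the opened keeper and now stands upright, released, in the middle of the scale's pan, and the job was handed in at about 14 s; the verdict was not shown, and I viewed 11 pictures, one over the limit of 10.

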